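# Stow the boot-care crate in its bay

## Robot

A 6-joint arm with a two-finger parallel gripper is mounted at the origin on the work surface. World frame = base frame: x ahead of the robot, y to its left, z up, the work surface at z = 0. Lengths are in m, angles in rad, forces in N, time in s.
With the tool pointing down it reaches from about 0.25 to 0.775 m from the base axis. Payload 4 kg.
Tool frame: the origin (TCP) lies midway between the tips of the shut fingers; the grasp point (between the pads) lies grip_point_offset behind it (grip_point_offset is the distance from the TCP to the grasp point, in m); z points along the fingers, y is the line along which they close (so a half turn about z gives the same grasp; the last joint's range is limited). The gripper opens to 94 mm and grips with 3 to 60 N. Pads are 16 mm wide; open, the fingers measure 119 mm over their backs; the gripper's body (75 mm by 177 mm) begins 78 mm behind the grasp point.
Start: joints at [-1.369, 0.087, 1.371, -0, 1.684, -0.103], TCP at [0.165, -0.525, 0.206] pointing down, gripper open.
Joint ranges: [-3.1, 3.1], [-0.76, 2.03], [0.27, 2.55], [-1.08, 4.22], [0.17, 2.65], [-2.57, 2.57]. Speed limits (rad/s): [2.79, 2.79, 3.14, 3.14, 3.14, 3.14].

## Interface

Orientations are given as [roll, pitch, yaw] about the fixed x, y, z axes, in that order (R = Rz(yaw) Ry(pitch) Rx(roll)).
In Python, from bench import * gives the robot as it stands. The module is installed in compiled form; this text tells all that it offers.
- The arm moves only by the tool apply_moves, never from a script. Its argument "commands" is a list of rows, each a list of 7 numbers: the turn, a rotation vector about the world's x, y, z in rad, then the shift along the world's x, y, z in m, then the opening in per cent of the stroke, from 0 (shut) to 100 (fully open). In form: [[ax, ay, az, x, y, z, jaw], ...]. A call has exactly 5 rows; each row is the pose to reach, as a shift and turn from the pose commanded when the call began; what a row does not reach only later rows make up. A row lasts 1/10 s, in which the tool goes at most 50 mm and 8.59 degrees, less where a joint would pass 70% of its speed; a pose out of reach is approached as far as the arm can. A call with a gripper value outside its range is refused whole. The fingers move at their own pace and stop on an object; the grip force is fixed at half the most. Time passes only in rows, so rows that repeat a pose let the fingers close, or fill a call up. It gives the time, the measured TCP pose, the force, the opening and the grip force at its end, in the units of the state.
- get_obs(): the state, without advancing time (a new reading comes with each control period).
- snapshot(name): name is "scene" or "side" or "wrist"; returns a dict with "pixels" (480x640x3 uint8, red, green, blue), "vertical_fov" (degrees; the focal length in pixels is half the picture's height over the tangent of half this angle, whatever the lens; pixels are square), "cx", "cy" (the principal point, pixels), "rvec" (rotation vector, rad) and "tvec" (3), from world to camera coordinates, as OpenCV has them. Camera axes: x right, y down, z forward; pixel columns grow to the right and rows downward; lengths in m; the calibration is good to about 2 mm. A picture is of the moment at which its call begins. There is no depth.
- close_job(): hands the job in; it is judged then, once.
Trained networks look in the newest picture that a camera, given by its name, has taken for a name from the list of things; names that differ only in an ending like _2 or _b are one class to them, and where a whole thing is asked for, a point or a joint stands for the part that bears it (a point fixed in the world has none). Each returns a list of dicts, best first, with "score" (0 to 1); they miss things now and then, are a little off and sometimes report something else, mostly with a low value. They report only what shows in the picture. A call takes as long as a camera call. They do not tell look-alikes from the thing itself.
- masks_of(camera, query): "mask" (480x640 bool, what is visible of it) and "extent" ([left, top, right, bottom] in pixels, round what is visible of it).
- place_of(camera, query): "pixel" ([column, row] in pixels: a listed point, or the origin of a listed thing).
The state is a dict: "time": time; "joint_positions": joint angles; "qvel": joint speeds; "joint_torque": joint torques, N m; "tool_pos": TCP position; "ee_rot": TCP orientation; "wrist_force": force on the tool from outside, world axes, zero at the start; "wrist_torque": the same for the moment, N m; "width": finger opening in m; "finger_force": force on a finger pad.
Only numpy, scipy, OpenCV 4.12 (cv2) and the standard library are available. Lean on these libraries where they do the work, as an engineer would, in place of code of your own. Each camera call takes 0.05 s, during which the arm holds its last target. There are 200 camera calls.

## Task

Push the boot-care crate up the ramp into its bay until its rear edge drops behind the lip and its front is pressed home against the rubber buffers of the back rail; there are glass jars in it, so go gently and do not ram the rail. Then swing the bay's little door shut, leaving everything else on the bench where it is.

Things in the scene. Friction and masses are not known exactly. Their poses are not given: they have to be found in the camera images.
- bay: Open-topped wooden crate bay, fixed on the bench. Origin on the bench below the lip's inner face, on the centre line; x is level and points up the ramp and into the bay, y left seen that way (roughly to the robot), z up. Clear width 112 mm; the ramp's side boards are 34 mm high, the bay's cheeks (x = 0 to 300 mm, 12 mm thick) 82 mm. Behind the lip the deck is 18 mm above the bench.
- lip (a point): Top of the lip at its inner face, on the bay's centre line, 26 mm above the bench: flat for 10 mm before this point, then an 8 mm drop behind it to the deck. Axes as the bay.
- ramp_foot (a point): Foot of the ramp board on the bench, 130 mm before the lip's inner face, on the centre line. The ramp rises evenly from here to 26 mm over 120 mm. Before the foot two guide wings, 34 mm high, flare over 35 mm to 75 mm either side of the centre line. Axes as the bay.
- crate_mid (a point): Boot-care crate: open wooden crate, solid 10 mm end panels, 120 long (its x) x 100 wide x 64 mm high, 0.55 to 0.9 kg, packed with two glass jars, a tin and a brush. This point is its centre, 32 mm above its underside. x points to its front end, which goes up first and starts 38 to 65 mm short of the ramp's foot. Friction on wood 0.5 to 0.7: it takes 3 to 9 N to push.
- crate_rear (a point): Middle of the crate's lower rear edge (60 mm behind its centre, at its underside): the edge that has to drop behind the lip. Pressed by fingers it may hang on them and drop only when they let go.
- crate: The crate as a whole; origin at the centre of its underside, x axis to its front end.
- backstop: Adjustable back stop. The pose is that of its clamp frame (same as the bay's), NOT of the rail: the dark cross rail with two black rubber buffers (22 mm discs, 45 mm above the bench) is clamped in slots with the buffer faces 124 to 154 mm behind the lip's inner face, setting not measured: find it by feel. Buffers yield 0.12 mm per N; 2 to 10 N on them seats well, over 14 N is ramming.
- door (a joint): Little plank door, rad: 0 = shut across the bay's mouth above the lip; starts open at 1.65 to 1.95, out beside the ramp on the bay's left (+y). Stays where left (hinge friction 0.03 N m). Panel 132 wide x 50 high x 10 mm thick, 36 to 86 mm above the bench; a small pull on its outer face 118 mm from the hinge stands 17 mm proud. It is meant to shut over a crate wholly behind the lip.
- door_hinge (a point): The door's upright hinge axis, at mid-height of the panel (61 mm up), 8 mm before the lip's inner face and 66 mm left of the centre line. The panel is centred on the axis in thickness.
- door_push (a point): Point on the door's outer face, 85 mm from the hinge, 61 mm above the bench; its x axis is normal to the panel and points the way the face is to be pushed. The outer face looks down the ramp when shut and to the bay's left (+y, towards the robot) when open.
- tumbler: Bystander: silver thermal tumbler, 74 mm across, 162 mm tall, standing in the bay behind the back rail; origin under its centre.
- flashlight: Bystander: orange plastic flashlight, 145 mm long, 40 mm thick, lying by the ramp.
- boot_brush: Bystander: wooden boot brush, 170 x 52 x 44 mm, beside the bay.
- tongs: Bystander: steel tongs, 240 mm long, about 70 mm wide and 18 mm high, lying flat on the robot's side of the crate.
- coaster: Bystander: round silicone coaster, 94 mm across, 6 mm thick.
- mug: Bystander: white mug, 80 mm across, 90 mm tall; origin under its centre.
- wax_tin: Bystander: round tin of boot wax, 76 mm across, 28 mm high.
There are look-alikes about, which are no part of the job. Leave any blue or red look-alike of the crate alone.

How it is judged:
By the outcome, as a careful person would: the job done as asked, in the order asked, and still so for the second after the job is handed in, with the robot touching nothing.
It also fails if it takes over 72 s, if anything falls off the work surface, if the arm or the gripper's body presses on something with over 40 N, if the wrist force passes 120 N, or if a joint passes its speed limit or range.

## Working session

There is one attempt and no reset: what is moved stays moved. The work goes in short steps, Python scripts to look and compute and a tool call to move; the robot and the scene stay as the last step left them, time stands still between calls to the robot, and variables do not carry over. Pictures are saved under pics/ and viewed, at most 10 in all, crops included, and the job is handed in when it is done.

Besides the shell and the picture viewer there is one more tool, called after "Call:" as name(argument=value, ...), one argument or row to a line, values as JSON. apply_moves: Moves the arm, as the interface text tells. Its arguments: {"type":"object","properties":{"commands":{"type":"array"}},"required":["commands"]}

```bash
mkdir -p pics; cat > h.py <<'E'
from bench import *
import numpy as np, cv2
def cam(s):
    f=240/np.tan(np.radians(s["vertical_fov"])/2)
    K=np.array([[f,0,s["cx"]],[0,f,s["cy"]],[0,0,1]])
    return K,cv2.Rodrigues(np.array(s["rvec"],float))[0],np.array(s["tvec"],float).ravel()
def ray(s,px):
    K,R,t=cam(s); return -R.T@t, R.T@np.linalg.solve(K,[px[0],px[1],1])
def onz(s,px,z):
    o,d=ray(s,px); return o+d*(z-o[2])/d[2]
def proj(s,P):
    K,R,t=cam(s); q=(K@(R@np.atleast_2d(P).T+t[:,None])); return (q[:2]/q[2]).T
def save(s,n): cv2.imwrite("pics/"+n,s["pixels"][:,:,::-1])
Z=dict(bay=0,lip=.026,ramp_foot=0,crate_mid=.032,crate_rear=0,crate=0,door_hinge=.061,door_push=.061,tumbler=0,flashlight=0.0,boot_brush=0,tongs=0,coaster=0,mug=0,wax_tin=0)
E
cat > a.py <<'E'
from h import *
o=get_obs();print(o["time"],o["tool_pos"],o["ee_rot"],o["wrist_force"])
try: print(grip_point_offset)
except Exception as e: print(e)
for c in("scene","side"):
    s=snapshot(c);save(s,c+"0.png")
    for n,z in Z.items():
        print(c,n,[(round(r["score"],2),np.round(r["pixel"]).astype(int).tolist(),np.round(onz(s,r["pixel"],z)[:2],4).tolist()) for r in place_of(c,n)[:4]])
E
python3 a.py
```

```text
0.0 [ 0.16493462 -0.52413534  0.2043396 ] [-3.13946932e+00 -2.18324648e-04  3.04783093e-01] [-0.12675166  0.20932061 -0.91530333]
0.0188
scene bay [(0.55, [352, 275], [0.5587, 0.1476])]
scene lip [(0.92, [350, 270], [0.5702, 0.147])]
scene ramp_foot [(0.76, [301, 257], [0.5683, 0.0119])]
scene crate_mid [(0.97, [125, 217], [0.6904, -0.4405]), (0.66, [223, 156], [0.3473, -0.3896]), (0.61, [264, 240], [0.5898, -0.0798]), (0.25, [362, 240], [0.4706, 0.1291])]
scene crate_rear [(0.9, [246, 240], [0.5845, -0.1407]), (0.85, [187, 201], [0.5351, -0.3744]), (0.82, [243, 171], [0.3421, -0.321]), (0.68, [125, 242], [0.7393, -0.4056])]
scene crate [(0.87, [228, 166], [0.3454, -0.3755]), (0.75, [202, 212], [0.5542, -0.308]), (0.61, [263, 251], [0.5944, -0.0806]), (0.6, [127, 222], [0.6825, -0.4541])]
scene door_hinge [(0.84, [362, 239], [0.4953, 0.14]), (0.28, [396, 347], [0.735, 0.3224])]
scene door_push [(0.79, [338, 224], [0.4747, 0.0644])]
scene tumbler [(0.92, [453, 308], [0.5387, 0.3863])]
scene flashlight [(0.71, [304, 314], [0.7126, 0.1049]), (0.54, [300, 261], [0.5795, 0.0168])]
scene b
[... 873 characters left out ...]
 [319, 222], [0.5811, -0.0933]), (0.87, [335, 185], [0.5528, -0.3092]), (0.61, [301, 163], [0.6915, -0.4379]), (0.55, [398, 177], [0.3422, -0.392])]
side door_hinge [(0.71, [341, 256], [0.4937, 0.1289])]
side door_push [(0.69, [355, 243], [0.4604, 0.0699])]
side tumbler [(0.91, [302, 340], [0.5618, 0.3737]), (0.57, [316, 273], [0.5589, 0.1355])]
side flashlight [(0.38, [311, 277], [0.5696, 0.1548])]
side boot_brush [(0.59, [370, 323], [0.4022, 0.3013])]
side tongs [(0.92, [372, 224], [0.419, -0.1065]), (0.64, [356, 243], [0.4603, -0.0095]), (0.56, [339, 260], [0.5021, 0.0754])]
side coaster [(0.78, [253, 315], [0.6941, 0.3116])]
side mug []
side wax_tin [(0.7, [268, 227], [0.7297, -0.0501])]
```

View pics/scene0.png

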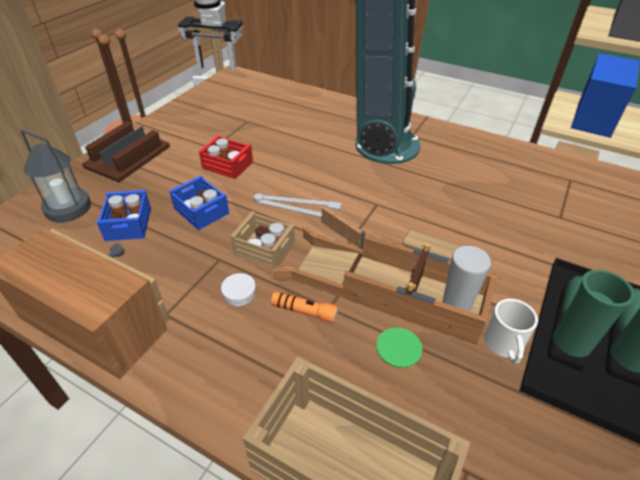

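View pics/side0.png

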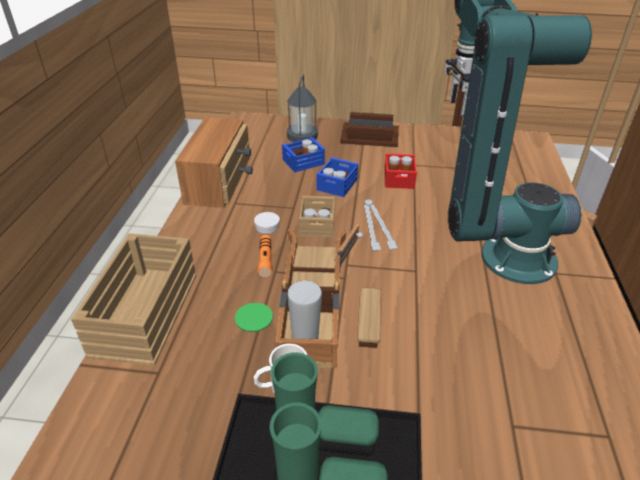

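Blue crates at scene (125,217) and (200,202) and the red one at (226,157) are look-alikes. The natural-wood crate at scene (264,240) / side (319,216) sits in front of the ramp and fits the description. I'll confirm it in a crop and fit the bay and crate poses.

```bash
cat > fit.py <<'E'
from h import *
from scipy.optimize import least_squares
BP=dict(lip=[0,0,.026],bay=[0,0,0],ramp_foot=[-.13,0,0],door_hinge=[-.008,.066,.061])
CP=dict(crate_mid=[0,0,.032],crate_rear=[-.06,0,0],crate=[0,0,0])
def T(p,P):
    c,s=np.cos(p[2]),np.sin(p[2]); return np.array([p[0]+c*P[0]-s*P[1],p[1]+s*P[0]+c*P[1],P[2]])
def fit(obs,p0):
    f=lambda p:np.concatenate([(proj(s,T(p,P))[0]-px)*1. for s,P,px in obs])
    r=least_squares(f,p0,loss="soft_l1",f_scale=2); return r.x,r.fun.reshape(-1,2)
def collect(s,c,pts,p0,tol=25):
    out=[]
    for n,P in pts.items():
        e=proj(s,T(p0,P))[0]
        q=[r for r in place_of(c,n) if np.hypot(*(r["pixel"]-e))<tol]
        if q: out.append((s,np.array(P),np.array(q[0]["pixel"])))
    return out
E
cat > b.py <<'E'
from fit import *
ob,oc,dp=[],[],[]
b0=[.565,.145,1.6];c0=[.583,-.08,1.6]
for c in("scene","side"):
  for k in range(3):
    s=snapshot(c); ob+=collect(s,c,BP,b0); oc+=collect(s,c,CP,c0)
    q=place_of(c,"door_push"); dp+=[(s,np.array(q[0]["pixel"]))] if q else []
b,rb=fit(ob,b0); cr,rc=fit(oc,c0)
print("bay",b.round(4),np.abs(rb).round(1).tolist()); print("crate",cr.round(4),np.abs(rc).round(1).tolist())
h=T(b,BP["door_hinge"])
def door(a): # panel dir from hinge at shut = -y bay; outer face = -x
    d=-np.pi/2-a   # open swings toward -x (down ramp)
    u=np.array([np.cos(d),np.sin(d)]);n=np.array([u[1],-u[0]])
    return T(b,np.r_[np.array([-.008,.066])+.085*u+.005*n,.061])
f=lambda a:np.concatenate([proj(s,door(a[0]))[0]-px for s,px in dp])
r=least_squares(f,[1.8]);print("door",r.x,r.fun.round(1),door(r.x[0]))
s=snapshot("scene");x=s["pixels"][170:350,170:520].copy();
save({"pixels":cv2.resize(x,None,fx=2.2,fy=2.2,interpolation=cv2.INTER_CUBIC)},"crop1.png")
E
python3 b.py
```

```text
bay [0.5628 0.1543 1.6495] [[0.8, 0.1], [0.2, 0.5], [0.9, 2.0], [0.1, 2.2], [1.9, 0.7], [0.5, 0.3], [0.8, 0.4], [0.4, 0.5], [0.5, 2.2], [1.5, 2.2], [0.6, 4.7], [1.2, 1.5], [1.3, 2.6], [2.6, 0.5], [2.2, 2.6], [0.0, 0.7], [1.3, 0.5], [0.2, 2.1], [3.1, 1.3], [1.5, 0.9], [0.6, 3.0], [0.3, 1.1], [2.6, 1.6]]
crate [ 0.5878 -0.087   1.6213] [[1.6, 3.0], [0.9, 4.1], [1.8, 0.9], [1.9, 1.8], [1.2, 0.2], [0.1, 0.3], [1.2, 1.3], [0.6, 0.1], [1.0, 1.2], [1.0, 2.3], [1.0, 1.3], [0.8, 1.9], [0.9, 3.0], [0.4, 2.3], [1.1, 2.1], [1.1, 1.2]]
door [1.95534858] [ 1.6 -3.8  0.2 -1.8  0.6 -1.7 -0.7 -2.1 -1.2  0.2 -3.6  0.3] [0.46731877 0.0616093  0.061     ]
```

View pics/crop1.png

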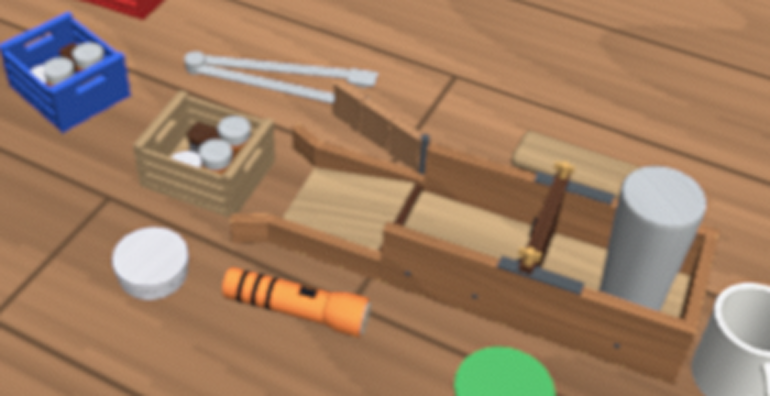

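The crop confirms it: the natural-wood crate at crop (205,150) stands before the ramp, with the door open beside the ramp at (375,120) and the rail at (550,215). I'll move behind it.

Call:
apply_moves(
  commands=[
    [0, 0, 0.14, 0.03, 0.022, 0, 55],
    [0, 0, 0.28, 0.06, 0.044, 0, 55],
    [0, 0, 0.42, 0.09, 0.066, 0, 55],
    [0, 0, 0.56, 0.12, 0.088, 0, 55],
    [0, 0, 0.7, 0.15, 0.11, 0, 55],
  ],
)

```text
time: 4.85
tool_pos: [0.3161, -0.4137, 0.2056]
ee_rot: [3.141, 0.0, 1.01]
wrist_force: [-0.4, 0.0, -0.1]
width: 0.0576
finger_force: 0.0
```

Call:
apply_moves(
  commands=[
    [0, 0, 0.13, 0.03, 0.022, 0, 55],
    [0, 0, 0.26, 0.06, 0.044, 0, 55],
    [0, 0, 0.39, 0.09, 0.066, 0, 55],
    [0, 0, 0.52, 0.12, 0.088, 0, 55],
    [0, 0, 0.645, 0.15, 0.11, 0, 55],
  ],
)

```text
time: 5.35
tool_pos: [0.4662, -0.3036, 0.2056]
ee_rot: [3.141, 0.0, 1.655]
wrist_force: [-0.2, -0.3, -0.9]
width: 0.0517
finger_force: 0.0
```

Call:
apply_moves(
  commands=[
    [0, 0, 0, 0.026, 0.024, 0, 55],
    [0, 0, 0, 0.052, 0.048, 0, 55],
    [0, 0, 0, 0.078, 0.072, 0, 55],
    [0, 0, 0, 0.104, 0.096, 0, 55],
    [0, 0, 0, 0.13, 0.12, 0, 55],
  ],
)

```text
time: 5.85
tool_pos: [0.596, -0.1835, 0.2055]
ee_rot: [3.141, 0.0, 1.65]
wrist_force: [0.2, -0.8, 0.5]
width: 0.0512
finger_force: 0.0
```

```bash
cat > c.py <<'E'
from fit import *
o=get_obs();print(o["time"],o["tool_pos"].round(4),o["ee_rot"],o["wrist_force"].round(2),o["width"])
b0=[.5628,.1543,1.6495];c0=[.5878,-.087,1.6213]
s=snapshot("wrist");save(s,"wrist1.png")
for n in ("crate_mid","crate_rear","crate","ramp_foot","lip","door_push","door_hinge"):
    P=dict(BP,**CP).get(n); e=proj(s,T(c0 if n.startswith("crate") else b0,P))[0] if P else None
    print(n,e,[(round(r["score"],2),np.round(r["pixel"],1).tolist(),np.round(onz(s,r["pixel"],Z[n])[:2],4).tolist()) for r in place_of("wrist",n)[:3]])
E
python3 c.py
```

```text
5.85 [ 0.596  -0.1835  0.2055] [3.14142088e+00 1.50065775e-04 1.64985162e+00] [ 0.19 -0.75  0.47] 0.051172293262229496
crate_mid [319.1289487 115.2445723] [(0.86, [382.8, 456.0], [0.69, -0.4498]), (0.78, [266.6, 340.2], [0.5511, -0.3134]), (0.77, [317.3, 110.9], [0.5859, -0.0835])]
crate_rear [317.3666077  179.67857455] [(0.9, [316.8, 178.9], [0.5902, -0.1462]), (0.84, [418.5, 415.6], [0.7347, -0.4182]), (0.59, [75.9, 315.9], [0.3342, -0.3188])]
crate [319.14058235 117.42536063] [(0.87, [271.9, 327.5], [0.5529, -0.3155]), (0.81, [314.5, 117.2], [0.5833, -0.0872]), (0.56, [375.9, 434.9], [0.6868, -0.45])]
ramp_foot [312.70968318 -14.7745912 ] []
lip [ 311.65374453 -229.51866176] []
door_push None []
door_hinge [ 209.91726302 -264.716183  ] []
```

View pics/wrist1.png

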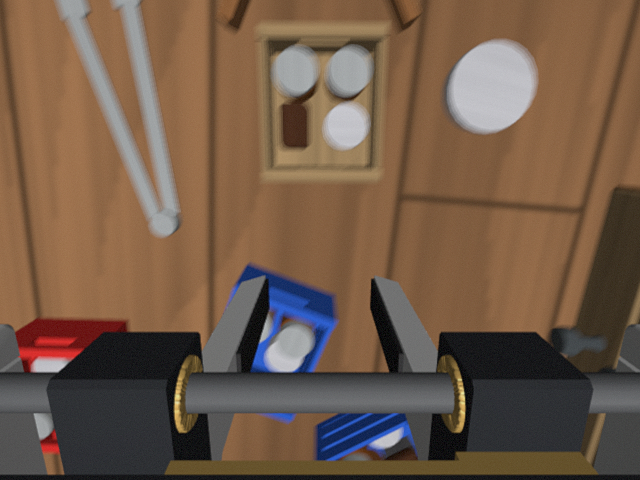

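The wrist view shows the crate at (322,103), rear edge on row 180, wing tips at (235,10) and (405,10), and fingers straddling the centre line clear of the blue crate. Descending behind it, then a slow approach.

Call:
apply_moves(
  commands=[
    [0, 0, 0, 0, 0, -0.04, 55],
    [0, 0, 0, 0, 0, -0.08, 55],
    [0, 0, 0, 0, 0, -0.12, 55],
    [0, 0, 0, 0, 0, -0.155, 55],
    [0, 0, 0, 0, 0, -0.178, 55],
  ],
)

```text
time: 6.75
tool_pos: [0.5926, -0.1851, 0.0244]
ee_rot: [-3.138, -0.002, 1.648]
wrist_force: [0.8, -0.4, 0.1]
width: 0.0517
finger_force: 0.0
```

Call:
apply_moves(
  commands=[
    [0, 0, 0, 0, 0.005, 0, 55],
    [0, 0, 0, 0, 0.01, 0, 55],
    [0, 0, 0, -0.001, 0.015, 0, 55],
    [0, 0, 0, -0.0015, 0.02, 0, 55],
    [0, 0, 0, -0.002, 0.025, 0, 55],
  ],
)

```text
time: 7.25
tool_pos: [0.594, -0.1595, 0.0294]
ee_rot: [3.139, 0.001, 1.65]
wrist_force: [0.2, -0.2, -0.8]
width: 0.0516
finger_force: 0.0
```

Call:
apply_moves(
  commands=[
    [0, 0, 0, 0, 0.005, 0, 55],
    [0, 0, 0, -0.001, 0.01, 0, 55],
    [0, 0, 0, -0.001, 0.015, 0, 55],
    [0, 0, 0, -0.0015, 0.02, 0, 55],
    [0, 0, 0, -0.002, 0.025, 0, 55],
  ],
)

```text
time: 7.75
tool_pos: [0.5918, -0.1357, 0.0285]
ee_rot: [3.14, 0.003, 1.649]
wrist_force: [1.6, -5.3, 2.7]
width: 0.0516
finger_force: 2.6
```

```bash
cat > d.py <<'E'
from fit import *
import sys
o=get_obs();print(o["time"],o["tool_pos"].round(4),o["ee_rot"],o["wrist_force"].round(2))
s=snapshot("wrist");save(s,sys.argv[1])
for n in ("crate_mid","crate_rear","crate","ramp_foot","lip"):
    print(n,[(round(r["score"],2),np.round(r["pixel"],1).tolist(),np.round(onz(s,r["pixel"],Z[n])[:2],4).tolist()) for r in place_of("wrist",n)[:2]])
E
python3 d.py wrist2.png
```

```text
7.75 [ 0.5918 -0.1357  0.0285] [3.13974194e+00 2.70869244e-03 1.64932313e+00] [ 1.63 -5.33  2.72]
crate_mid [(0.58, [320.2, 153.2], [0.5863, -0.0666])]
crate_rear [(0.58, [317.0, 259.3], [0.5895, -0.1274])]
crate [(0.92, [316.0, 153.5], [0.5843, -0.0679])]
ramp_foot []
lip []
```

View pics/wrist2.png

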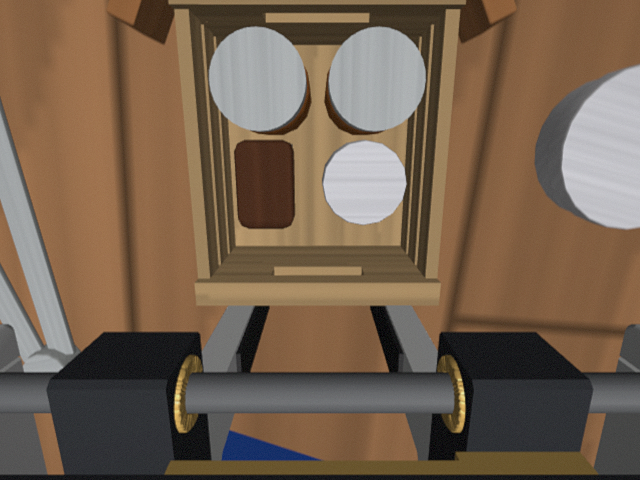

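Contact is made squarely (rear edge horizontal at row 300, fingers at 250/390). I'll tilt the tool so the tips lead, keeping the push low on the panel, and push on.

Call:
apply_moves(
  commands=[
    [0.1, 0.008, 0, 0, 0, 0, 55],
    [0.2, 0.016, 0, 0, 0, 0, 55],
    [0.3, 0.024, 0, 0, 0, 0, 55],
    [0.3, 0.024, 0, 0, 0.004, 0, 55],
    [0.3, 0.024, 0, -0.001, 0.009, 0, 55],
  ],
)

```text
time: 8.55
tool_pos: [0.5893, -0.1259, 0.026]
ee_rot: [-3.139, -0.3, 1.648]
wrist_force: [0.4, -2.4, -1.9]
width: 0.0517
finger_force: 1.2
```

Call:
apply_moves(
  commands=[
    [0, 0, 0, 0, 0.005, 0, 55],
    [0, 0, 0, -0.001, 0.01, 0, 55],
    [0, 0, 0, -0.001, 0.015, 0, 55],
    [0, 0, 0, -0.0015, 0.02, 0, 55],
    [0, 0, 0, -0.002, 0.025, 0, 55],
  ],
)

```text
time: 9.05
tool_pos: [0.5882, -0.1004, 0.0277]
ee_rot: [3.141, -0.299, 1.65]
wrist_force: [0.7, -4.8, -2.5]
width: 0.052
finger_force: 1.9
```

```bash
cat > e.py <<'E'
from fit import *
o=get_obs();print(o["time"],o["tool_pos"].round(4),o["ee_rot"].round(3),o["wrist_force"].round(2))
ob,oc=[],[]
b0=[.5628,.1543,1.6495]
for c in("scene","side","wrist"):
    s=snapshot(c)
    q=collect(s,c,{k:v for k,v in BP.items() if not(c=="wrist" and k=="bay")},b0,tol=40); ob+=q
    for n in("crate_mid","crate_rear","ramp_foot","lip"): 
        r=place_of(c,n);print(c,n,[(np.round(x["pixel"]).tolist(),onz(s,x["pixel"],Z[n])[:2].round(4).tolist()) for x in r if c=="wrist"])
b,rb=fit(ob,b0);print(b,np.abs(rb).round(1).tolist())
save(s,"wrist3.png")
E
python3 e.py
```

```text
9.05 [ 0.5882 -0.1004  0.0277] [ 3.141 -0.299  1.65 ] [ 0.71 -4.75 -2.47]
scene crate_mid []
scene crate_rear []
scene ramp_foot []
scene lip []
side crate_mid []
side crate_rear []
side ramp_foot []
side lip []
wrist crate_mid [([320.0, 156.0], [0.5824, -0.0314])]
wrist crate_rear []
wrist ramp_foot []
wrist lip []
[0.56288946 0.15312349 1.66669587] [[4.5, 0.3], [1.6, 0.5], [2.0, 1.8], [0.6, 0.2], [0.8, 1.3], [1.6, 0.9], [1.0, 0.7], [1.5, 0.1]]
```

View pics/wrist3.png

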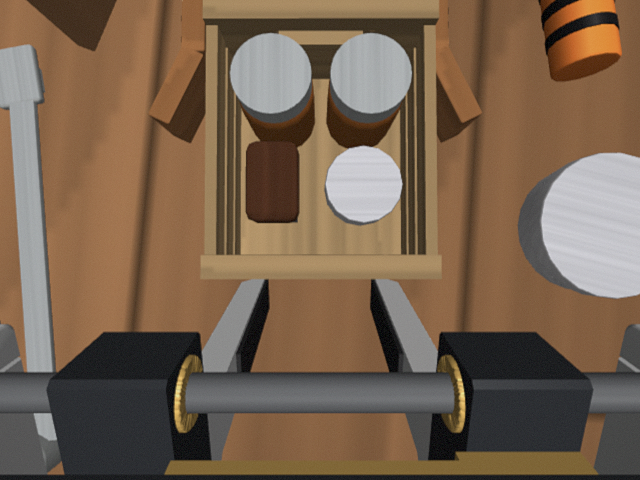

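Wings at (150–205, 115–50) and (440–480) are evenly about the crate (205–437), so it is going straight in. Pushing on along the bay axis.

Call:
apply_moves(
  commands=[
    [0, 0, 0, -0.0005, 0.006, 0, 55],
    [0, 0, 0, -0.001, 0.012, 0, 55],
    [0, 0, 0, -0.0015, 0.018, 0, 55],
    [0, 0, 0, -0.002, 0.024, 0, 55],
    [0, 0, 0, -0.003, 0.03, 0, 55],
  ],
)

```text
time: 10.85
tool_pos: [0.5851, -0.0704, 0.0274]
ee_rot: [-3.142, -0.3, 1.65]
wrist_force: [1.4, -4.2, -0.7]
width: 0.0518
finger_force: 2.1
```

Call:
apply_moves(
  commands=[
    [0, 0, 0, -0.0005, 0.006, 0, 55],
    [0, 0, 0, -0.001, 0.012, 0, 55],
    [0, 0, 0, -0.0015, 0.018, 0, 55],
    [0, 0, 0, -0.002, 0.024, 0, 55],
    [0, 0, 0, -0.003, 0.03, 0, 55],
  ],
)

```text
time: 11.35
tool_pos: [0.5819, -0.04, 0.0273]
ee_rot: [-3.141, -0.301, 1.65]
wrist_force: [0.5, -3.6, -2.2]
width: 0.0516
finger_force: 1.9
```

Call:
apply_moves(
  commands=[
    [0, 0, 0, -0.0005, 0.006, 0, 55],
    [0, 0, 0, -0.001, 0.012, 0, 55],
    [0, 0, 0, -0.0015, 0.018, 0, 55],
    [0, 0, 0, -0.002, 0.024, 0, 55],
    [0, 0, 0, -0.003, 0.03, 0, 55],
  ],
)

```text
time: 11.85
tool_pos: [0.5789, -0.0101, 0.0273]
ee_rot: [-3.141, -0.301, 1.65]
wrist_force: [-0.2, -2.4, -2.9]
width: 0.0514
finger_force: 1.7
```

```bash
sed -i 's/wrist3/wrist4/' e.py; python3 e.py
```

```text
11.85 [ 0.5789 -0.0101  0.0273] [-3.141 -0.301  1.65 ] [-0.21 -2.43 -2.87]
scene crate_mid []
scene crate_rear []
scene ramp_foot []
scene lip []
side crate_mid []
side crate_rear []
side ramp_foot []
side lip []
wrist crate_mid [([322.0, 150.0], [0.5739, 0.0619])]
wrist crate_rear [([320.0, 261.0], [0.5777, 0.0052]), ([81.0, 122.0], [0.4294, 0.0758])]
wrist ramp_foot []
wrist lip []
[0.56117468 0.15256894 1.68048058] [[1.3, 0.4], [0.6, 1.2], [0.9, 0.7], [1.6, 0.0], [0.9, 0.7], [1.1, 1.1]]
```

View pics/wrist4.png

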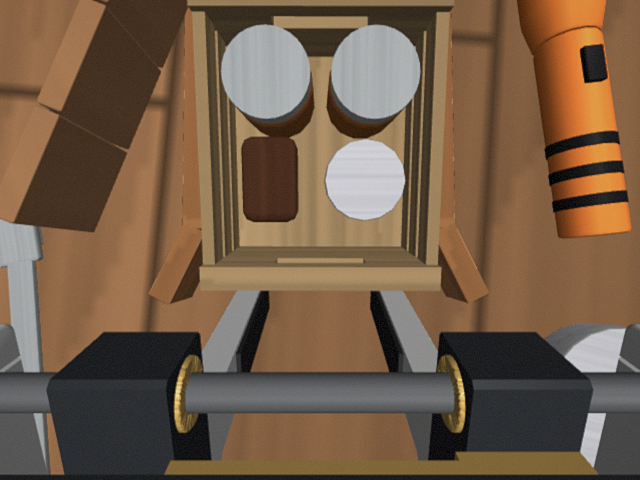

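The crate is square and centred between the side boards (185 / 450), with the door at left (90,120) and the flashlight at right, both clear. Up the ramp.

Call:
apply_moves(
  commands=[
    [0, 0, 0, -0.0005, 0.006, 0, 55],
    [0, 0, 0, -0.001, 0.012, 0, 55],
    [0, 0, 0, -0.0015, 0.018, 0, 55],
    [0, 0, 0, -0.002, 0.024, 0.001, 55],
    [0, 0, 0, -0.003, 0.03, 0.002, 55],
  ],
)

```text
time: 13.65
tool_pos: [0.5767, 0.0184, 0.0299]
ee_rot: [3.14, -0.298, 1.65]
wrist_force: [1.1, -7.0, 0.1]
width: 0.0516
finger_force: 3.2
```

Call:
apply_moves(
  commands=[
    [0, 0, 0, -0.0005, 0.006, 0.0015, 55],
    [0, 0, 0, -0.001, 0.012, 0.003, 55],
    [0, 0, 0, -0.0015, 0.018, 0.0045, 55],
    [0, 0, 0, -0.002, 0.024, 0.006, 55],
    [0, 0, 0, -0.003, 0.03, 0.0075, 55],
  ],
)

```text
time: 14.15
tool_pos: [0.573, 0.0495, 0.037]
ee_rot: [-3.141, -0.3, 1.65]
wrist_force: [0.4, -4.8, -1.1]
width: 0.0515
finger_force: 2.5
```

Call:
apply_moves(
  commands=[
    [0, 0, 0, -0.0005, 0.005, 0.0015, 55],
    [0, 0, 0, -0.001, 0.01, 0.003, 55],
    [0, 0, 0, -0.0015, 0.015, 0.004, 55],
    [0, 0, 0, -0.002, 0.02, 0.005, 55],
    [0, 0, 0, -0.0025, 0.025, 0.006, 55],
  ],
)

```text
time: 14.65
tool_pos: [0.5712, 0.0736, 0.044]
ee_rot: [3.14, -0.299, 1.65]
wrist_force: [0.1, -7.9, 3.2]
width: 0.0519
finger_force: 3.7
```

```bash
sed -i 's/wrist4/wrist5/' e.py; python3 e.py|grep -v '\[\]'; python3 - <<'E'
from h import *
s=snapshot("side");a=cv2.resize(s["pixels"][180:380,220:440],(528,480));b=cv2.imread("pics/wrist5.png")[:,:,::-1]
c=snapshot("scene")["pixels"][170:350,260:500];c=cv2.resize(c,(480,360))
cv=np.zeros((560,800,3),np.uint8);cv[:360,:400]=cv2.resize(a,(400,360));cv[:300,400:]=cv2.resize(b,(400,300));cv[300:,400:]=cv2.resize(c,(400,260))
save({"pixels":cv},"m5.png")
E
```

```text
14.65 [0.5712 0.0736 0.044 ] [ 3.14  -0.299  1.65 ] [ 0.06 -7.88  3.22]
wrist crate_mid [([322.0, 133.0], [0.5647, 0.1604])]
wrist crate_rear [([320.0, 266.0], [0.5696, 0.0871])]
wrist ramp_foot [([319.0, 372.0], [0.574, 0.0215]), ([101.0, 315.0], [0.4358, 0.0452])]
[0.5627064  0.15108347 1.65865743] [[1.1, 0.0], [0.5, 1.3], [1.5, 1.4], [0.4, 0.8], [2.4, 21.3], [1.1, 1.1], [0.1, 0.1], [0.2, 0.5]]
```

View pics/m5.png

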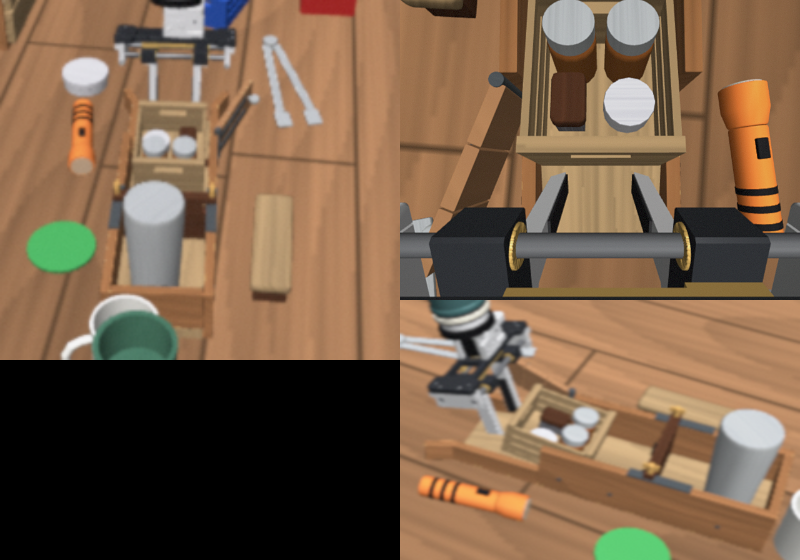

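The crate is on the ramp nose up, square in the channel, the rail visible ahead. Continuing slowly over the lip.

Call:
apply_moves(
  commands=[
    [0, 0, 0, -0.0005, 0.004, 0.001, 55],
    [0, 0, 0, -0.001, 0.008, 0.002, 55],
    [0, 0, 0, -0.0015, 0.012, 0.003, 55],
    [0, 0, 0, -0.0015, 0.016, 0.004, 55],
    [0, 0, 0, -0.002, 0.02, 0.005, 55],
  ],
)

```text
time: 16.55
tool_pos: [0.5685, 0.0943, 0.0478]
ee_rot: [-3.141, -0.3, 1.65]
wrist_force: [0.3, -1.9, -0.7]
width: 0.052
finger_force: 1.1
```

Call:
apply_moves(
  commands=[
    [0, 0, 0, -0.0005, 0.004, 0, 55],
    [0, 0, 0, -0.001, 0.008, 0.0005, 55],
    [0, 0, 0, -0.0015, 0.012, 0.001, 55],
    [0, 0, 0, -0.0015, 0.016, 0.001, 55],
    [0, 0, 0, -0.002, 0.02, 0.001, 55],
  ],
)

```text
time: 17.05
tool_pos: [0.5665, 0.1147, 0.049]
ee_rot: [-3.141, -0.301, 1.65]
wrist_force: [0.1, -1.9, -1.2]
width: 0.0521
finger_force: 1.1
```

```bash
sed -i 's/wrist5/wrist6/' e.py; python3 e.py|grep -v '\[\]'; python3 - <<'E'
from h import *
s=snapshot("side");a=cv2.resize(s["pixels"][180:380,220:440],(528,480));b=cv2.imread("pics/wrist6.png")[:,:,::-1]
c=snapshot("scene")["pixels"][170:350,260:500];c=cv2.resize(c,(480,360))
cv=np.zeros((560,800,3),np.uint8);cv[:360,:400]=cv2.resize(a,(400,360));cv[:300,400:]=cv2.resize(b,(400,300));cv[300:,400:]=cv2.resize(c,(400,260))
save({"pixels":cv},"m6.png")
E
```

```text
17.05 [0.5665 0.1147 0.049 ] [-3.141 -0.301  1.65 ] [ 0.12 -1.93 -1.21]
wrist crate_mid [([322.0, 154.0], [0.5616, 0.1906])]
wrist crate_rear [([318.0, 278.0], [0.5653, 0.119]), ([321.0, 434.0], [0.5748, 0.0213])]
wrist ramp_foot [([320.0, 433.0], [0.5742, 0.0218])]
[0.5641106  0.15062135 1.65036032] [[0.8, 3.2], [1.0, 2.0], [1.1, 3.1], [0.0, 2.2], [0.5, 3.1], [0.3, 1.3], [0.2, 1.2]]
```

View pics/m6.png

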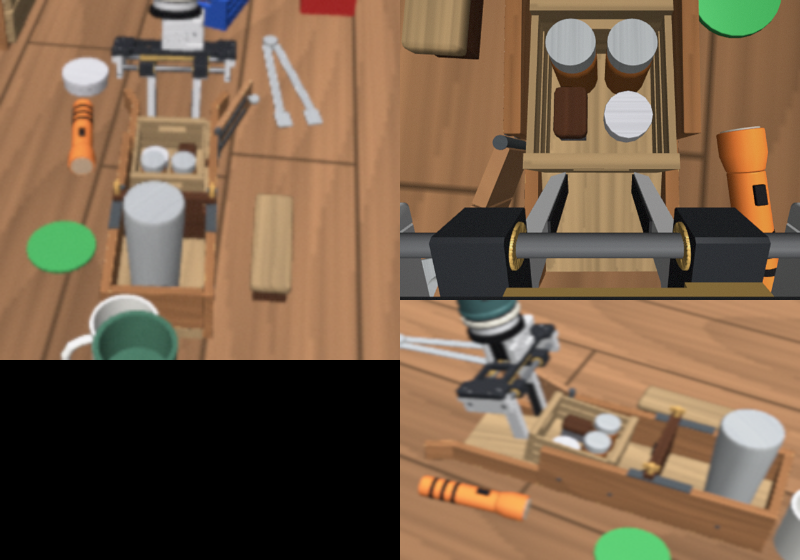

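The crate has tipped onto the deck with 2 N push force, rear just before the lip (montage (600,160)). Estimating the rail position from its mask in the scene view before feeling for it.

```bash
python3 - <<'E'
from fit import *
b=[.5632,.1522,1.657]
def inv(p): d=p[:2]-b[:2];c,s=np.cos(b[2]),np.sin(b[2]);return np.array([c*d[0]+s*d[1],-s*d[0]+c*d[1]])
s=snapshot("scene")
for u,v in((413,284),(427,248)):
    for z in(.08,.09,.1): print(z,inv(onz(s,(u,v),z)).round(3))
for c in("scene","side"):
  s=snapshot(c)
  for r in masks_of(c,"backstop")[:2]:
    m=r["mask"];print(c,r["score"],np.round(r["extent"]),m.sum())
    if c=="scene":
      ys,xs=np.nonzero(m)
      hsv=cv2.cvtColor(s["pixels"],cv2.COLOR_RGB2HSV)
      # per row leftmost mask px, colors
      for y in range(ys.min(),ys.max()+1,3):
        xr=xs[ys==y]
        if len(xr): print(y,xr.min(),xr.max(),s["pixels"][y,int(np.median(xr))],inv(onz(s,(xr.min(),y),.06)).round(3),inv(onz(s,(xr.min(),y),.082)).round(3))
E
```

```text
0.08 [ 0.144 -0.035]
0.09 [ 0.145 -0.044]
0.1 [ 0.146 -0.053]
0.08 [0.144 0.082]
0.09 [0.145 0.072]
0.1 [0.146 0.062]
scene 0.88 [394. 242. 448. 301.] 891
244 424 427 [225 181 113] [0.132 0.114] [0.134 0.09 ]
247 423 430 [177 138  80] [0.132 0.103] [0.135 0.08 ]
250 414 429 [106  94  88] [0.116 0.085] [0.119 0.062]
253 415 435 [99 64 46] [0.12  0.076] [0.123 0.054]
256 419 444 [89 94 99] [0.131 0.07 ] [0.134 0.048]
259 418 448 [95 88 86] [0.132 0.06 ] [0.134 0.038]
262 417 425 [99 64 47] [0.132 0.05 ] [0.135 0.029]
265 416 425 [99 63 47] [0.133 0.04 ] [0.135 0.019]
268 413 424 [97 63 46] [0.129 0.029] [0.132 0.008]
271 412 423 [96 61 44] [0.129 0.019] [ 0.132 -0.002]
274 411 422 [96 62 44] [0.13  0.009] [ 0.132 -0.011]
277 410 422 [99 65 46] [ 0.13 -0.  ] [ 0.133 -0.02 ]
280 410 420 [98 62 45] [ 0.133 -0.009] [ 0.135 -0.028]
283 406 419 [194 149  90] [ 0.127 -0.02 ] [ 0.13 -0.04]
286 398 418 [158 123  72] [ 0.114 -0.036] [ 0.117 -0.055]
289 396 416 [89 68 61] [ 0.112 -0.046] [ 0.115 -0.064]
292 398 417 [74 50 40] [ 0.119 -0.052] [ 0.122 -0.07 ]
295 407 426 [ 93  99 105] [ 0.138 -0.052] [ 0.141 -0.07 ]
298 418 434 [ 92 100 105] [ 0.162 -0.05 ] [ 0.163 -0.069]
301 428 434 [ 88  96 101] [ 0.183 -0.049] [ 0.184 -0.068]
side 0.67 [278. 282. 338. 313.] 626
side 0.29 [254. 346. 302. 384.] 425
```

The rail's front edge reads about x = 133 mm, so the buffer faces should be at 124–132 mm. The crate front is at about 90 mm. Advancing 25 mm slowly, then feeling for it.

Call:
apply_moves(
  commands=[
    [0, 0, 0, 0, 0.003, 0, 55],
    [0, 0, 0, -0.0005, 0.006, 0, 55],
    [0, 0, 0, -0.001, 0.009, 0, 55],
    [0, 0, 0, -0.001, 0.012, 0, 55],
    [0, 0, 0, -0.0015, 0.015, 0, 55],
  ],
)

```text
time: 19.2
tool_pos: [0.5648, 0.1295, 0.0487]
ee_rot: [-3.141, -0.301, 1.65]
wrist_force: [0.0, -2.6, -1.4]
width: 0.0516
finger_force: 1.2
```

Call:
apply_moves(
  commands=[
    [0, 0, 0, 0, 0.002, 0, 55],
    [0, 0, 0, -0.0005, 0.004, -0.0005, 55],
    [0, 0, 0, -0.0005, 0.006, -0.001, 55],
    [0, 0, 0, -0.001, 0.008, -0.0015, 55],
    [0, 0, 0, -0.001, 0.01, -0.002, 55],
  ],
)

```text
time: 19.7
tool_pos: [0.5646, 0.1391, 0.0478]
ee_rot: [3.14, -0.3, 1.65]
wrist_force: [0.1, -6.0, 3.2]
width: 0.0515
finger_force: 2.6
```

Call:
apply_moves(
  commands=[
    [0, 0, 0, 0, 0.0005, 0, 55],
    [0, 0, 0, 0, 0.001, 0, 55],
    [0, 0, 0, 0, 0.0015, 0, 55],
    [0, 0, 0, 0, 0.002, 0, 55],
    [0, 0, 0, 0, 0.002, 0, 55],
  ],
)

```text
time: 20.2
tool_pos: [0.5645, 0.1411, 0.0475]
ee_rot: [3.141, -0.301, 1.65]
wrist_force: [-0.0, -3.3, 2.7]
width: 0.0517
finger_force: 2.6
```

Call:
apply_moves(
  commands=[
    [0, 0, 0, 0, 0.0005, 0, 55],
    [0, 0, 0, 0, 0.001, 0, 55],
    [0, 0, 0, 0, 0.0015, 0, 55],
    [0, 0, 0, 0, 0.002, 0, 55],
    [0, 0, 0, 0, 0.002, 0, 55],
  ],
)

```text
time: 20.7
tool_pos: [0.5644, 0.1432, 0.0474]
ee_rot: [3.141, -0.301, 1.65]
wrist_force: [0.0, -5.6, 3.0]
width: 0.0516
finger_force: 2.6
```

Call:
apply_moves(
  commands=[
    [0, 0, 0, 0, 0.0005, 0, 55],
    [0, 0, 0, 0, 0.001, 0, 55],
    [0, 0, 0, 0, 0.0015, 0, 55],
    [0, 0, 0, 0, 0.002, 0, 55],
    [0, 0, 0, 0, 0.002, 0, 55],
  ],
)

```text
time: 21.2
tool_pos: [0.5636, 0.1456, 0.0463]
ee_rot: [-3.14, -0.301, 1.649]
wrist_force: [0.3, -4.0, 0.9]
width: 0.0517
finger_force: 1.5
```

Call:
apply_moves(
  commands=[
    [0, 0, 0, 0, 0.0004, 0, 55],
    [0, 0, 0, 0, 0.0008, 0, 55],
    [0, 0, 0, 0, 0.0012, 0, 55],
    [0, 0, 0, 0, 0.0015, 0, 55],
    [0, 0, 0, 0, 0.0015, 0, 55],
  ],
)

```text
time: 21.7
tool_pos: [0.5637, 0.1471, 0.0467]
ee_rot: [-3.14, -0.301, 1.65]
wrist_force: [-0.4, -1.8, -2.4]
width: 0.0517
finger_force: 1.1
```

Call:
apply_moves(
  commands=[
    [0, 0, 0, 0, 0.0004, 0, 55],
    [0, 0, 0, 0, 0.0008, 0, 55],
    [0, 0, 0, 0, 0.0012, 0, 55],
    [0, 0, 0, 0, 0.0015, 0, 55],
    [0, 0, 0, 0, 0.0015, 0, 55],
  ],
)

```text
time: 22.2
tool_pos: [0.564, 0.1484, 0.047]
ee_rot: [-3.141, -0.301, 1.65]
wrist_force: [-0.1, -2.1, -1.4]
width: 0.0519
finger_force: 1.1
```

Call:
apply_moves(
  commands=[
    [0, 0, 0, 0, 0.0004, 0, 55],
    [0, 0, 0, 0, 0.0008, 0, 55],
    [0, 0, 0, 0, 0.0012, 0, 55],
    [0, 0, 0, 0, 0.0015, 0, 55],
    [0, 0, 0, 0, 0.0015, 0, 55],
  ],
)

```text
time: 22.7
tool_pos: [0.5641, 0.1499, 0.0471]
ee_rot: [-3.142, -0.301, 1.65]
wrist_force: [-0.4, -2.2, -1.9]
width: 0.0513
finger_force: 1.2
```

Call:
apply_moves(
  commands=[
    [0, 0, 0, 0, 0.0004, 0, 55],
    [0, 0, 0, 0, 0.0008, 0, 55],
    [0, 0, 0, 0, 0.0012, 0, 55],
    [0, 0, 0, 0, 0.0015, 0, 55],
    [0, 0, 0, 0, 0.0015, 0, 55],
  ],
)

```text
time: 23.2
tool_pos: [0.5642, 0.1505, 0.047]
ee_rot: [-3.142, -0.299, 1.65]
wrist_force: [-0.4, -5.3, -1.5]
width: 0.0519
finger_force: 2.8
```

Call:
apply_moves(
  commands=[
    [0, 0, 0, 0, 0.0003, 0, 55],
    [0, 0, 0, 0, 0.0006, 0, 55],
    [0, 0, 0, 0, 0.0008, 0, 55],
    [0, 0, 0, 0, 0.0008, 0, 55],
    [0, 0, 0, 0, 0.0008, 0, 55],
  ],
)

```text
time: 23.7
tool_pos: [0.5642, 0.1506, 0.0469]
ee_rot: [-3.141, -0.298, 1.649]
wrist_force: [-0.7, -7.3, -1.3]
width: 0.0521
finger_force: 3.5
```

The crate has met the buffers (stalled, 7 N), but the negative z force suggests it may hang on the fingers. I'll let go so it drops, and look.

Call:
apply_moves(
  commands=[
    [0, 0, 0, 0, -0.001, 0, 55],
    [0, 0, 0, 0, -0.003, 0, 55],
    [0, 0, 0, 0.001, -0.008, 0, 55],
    [0, 0, 0, 0.001, -0.013, -0.002, 55],
    [0, 0, 0, 0.001, -0.013, -0.004, 55],
  ],
)

```text
time: 24.2
tool_pos: [0.5654, 0.139, 0.0433]
ee_rot: [3.141, -0.302, 1.649]
wrist_force: [0.0, -0.7, 0.5]
width: 0.0517
finger_force: 0.0
```

```bash
cat > g.py <<'E'
from fit import *
o=get_obs();print(o["time"],o["tool_pos"].round(4),o["wrist_force"].round(2))
b=[.5632,.1522,1.657]
def inv(p): d=p[:2]-b[:2];c,s=np.cos(b[2]),np.sin(b[2]);return np.array([c*d[0]+s*d[1],-s*d[0]+c*d[1],p[2]])
K=dict(crate_mid=[0,0,.032],crate_rear=[-.06,0,0],crate=[0,0,0])
obs=[]
for c in("wrist","side","scene"):
    s=snapshot(c)
    for n in K:
        for r in place_of(c,n):
            p=inv(onz(s,r["pixel"],.018+K[n][2]))
            if -.04<p[0]<.12 and abs(p[1])<.04: obs.append((s,K[n],np.array(r["pixel"])));print(c,n,round(r["score"],2),np.round(r["pixel"],1),p.round(4))
def f(q): # x,y,zrear,pitch with yaw=bay
    out=[]
    for s,P,px in obs:
        cp,sp=np.cos(q[3]),np.sin(q[3]); X=P[0]+.06
        P2=[q[0]+cp*X-sp*P[2],q[1],q[2]+sp*X+cp*P[2]]
        out.append(proj(s,T(b,P2))[0]-px)
    return np.r_[np.concatenate(out), (q[3])*200]
r=least_squares(f,[0,0,.02,0],loss="soft_l1");print("rear x,y,z,pitch",r.x.round(4),np.abs(r.fun).mean())
s=snapshot("wrist");save(s,"w7.png")
E
python3 g.py
```

```text
24.2 [0.5654 0.139  0.0433] [ 0.02 -0.75  0.52]
wrist crate_mid 0.76 [326.4 131.5] [ 0.0679 -0.0047  0.05  ]
wrist crate 0.73 [319.1 154.4] [ 0.0651 -0.001   0.018 ]
side crate_mid 0.66 [311.9 281.3] [ 0.0715 -0.0009  0.05  ]
side crate_rear 0.8 [312.9 274.2] [ 0.0096 -0.0016  0.018 ]
side crate 0.9 [311.9 286.9] [ 0.0585 -0.0017  0.018 ]
scene crate_mid 0.67 [381.1 274.6] [ 0.0683 -0.0106  0.05  ]
scene crate_rear 0.68 [356.9 273.1] [ 0.0092 -0.0008  0.018 ]
scene crate 0.69 [380.9 281.2] [ 0.0681 -0.0015  0.018 ]
rear x,y,z,pitch [ 0.0076 -0.0023  0.0172 -0.0013] 1.3140328197619324
```

The crate has dropped behind the lip (rear at x = +7.6 mm, z = 17 mm, level). Pressing it home again gently from its new height.

Call:
apply_moves(
  commands=[
    [0, 0, 0, -0.0005, 0.004, 0, 55],
    [0, 0, 0, -0.001, 0.007, 0, 55],
    [0, 0, 0, -0.001, 0.0095, 0, 55],
    [0, 0, 0, -0.001, 0.0115, 0, 55],
    [0, 0, 0, -0.001, 0.0115, 0, 55],
  ],
)

```text
time: 25.35
tool_pos: [0.564, 0.1502, 0.043]
ee_rot: [-3.141, -0.3, 1.65]
wrist_force: [-0.1, -2.5, 0.8]
width: 0.0516
finger_force: 1.0
```

Call:
apply_moves(
  commands=[
    [0, 0, 0, 0, 0.0005, 0, 55],
    [0, 0, 0, 0, 0.001, 0, 55],
    [0, 0, 0, 0, 0.001, 0, 55],
    [0, 0, 0, 0, 0.001, 0, 55],
    [0, 0, 0, 0, 0.001, 0, 55],
  ],
)

```text
time: 25.85
tool_pos: [0.564, 0.1505, 0.0429]
ee_rot: [-3.141, -0.299, 1.649]
wrist_force: [-1.6, -3.5, 1.8]
width: 0.0519
finger_force: 2.4
```

Call:
apply_moves(
  commands=[
    [0, 0, 0, 0, 0.0005, 0, 55],
    [0, 0, 0, 0, 0.001, 0, 55],
    [0, 0, 0, 0, 0.0015, 0, 55],
    [0, 0, 0, 0, 0.0015, 0, 55],
    [0, 0, 0, 0, 0.0015, 0, 55],
  ],
)

```text
time: 26.35
tool_pos: [0.564, 0.1507, 0.0429]
ee_rot: [-3.141, -0.297, 1.649]
wrist_force: [-1.3, -8.6, 3.1]
width: 0.0513
finger_force: 4.0
```

Call:
apply_moves(
  commands=[
    [0, 0, 0, 0, 0.0004, 0, 55],
    [0, 0, 0, 0, 0.0008, 0, 55],
    [0, 0, 0, 0, 0.001, 0, 55],
    [0, 0, 0, 0, 0.001, 0, 55],
    [0, 0, 0, 0, 0.001, 0, 55],
  ],
)

```text
time: 26.85
tool_pos: [0.5641, 0.1509, 0.0429]
ee_rot: [-3.141, -0.295, 1.649]
wrist_force: [-1.5, -10.1, 3.5]
width: 0.0513
finger_force: 5.0
```

Seated with 10 N at the wrist against the buffers (6–10 N net). Easing off and retreating upward, tool upright, fingers shut.

Call:
apply_moves(
  commands=[
    [0, 0, 0, 0, -0.001, 0, 55],
    [0, 0, 0, 0, -0.002, 0, 55],
    [0, 0, 0, 0, -0.005, 0, 55],
    [0, 0, 0, 0.001, -0.015, 0, 55],
    [0, 0, 0, 0.003, -0.035, 0.005, 55],
  ],
)

```text
time: 27.35
tool_pos: [0.5663, 0.12, 0.0474]
ee_rot: [-3.14, -0.303, 1.651]
wrist_force: [-0.1, 1.3, -0.4]
width: 0.0516
finger_force: 0.0
```

Call:
apply_moves(
  commands=[
    [-0.1, -0.008, 0, 0, 0, 0.04, 0],
    [-0.2, -0.016, 0, 0, 0, 0.08, 0],
    [-0.3, -0.024, 0, 0, 0, 0.12, 0],
    [-0.3, -0.024, 0, -0.04, -0.01, 0.12, 0],
    [-0.3, -0.024, 0, -0.085, -0.02, 0.12, 0],
  ],
)

```text
time: 27.85
tool_pos: [0.4832, 0.1003, 0.17]
ee_rot: [3.137, -0.001, 1.652]
wrist_force: [0.5, -0.3, 0.2]
width: 0.0148
finger_force: 0.0
```

```bash
cat > door.py <<'E'
from fit import *
b=[.5632,.1522,1.657]
def u_n(a): return np.array([-np.sin(a),-np.cos(a)]),np.array([-np.cos(a),np.sin(a)])
def pt(a,r,off,z=.061):
    u,n=u_n(a); return T(b,np.r_[np.array([-.008,.066])+r*u+off*n,z])
def ang(cams=("scene","side","wrist"),a0=1.9):
    dp=[]
    for c in cams:
        s=snapshot(c); q=place_of(c,"door_push")
        q=[x for x in q if np.hypot(*(x["pixel"]-proj(s,pt(a0,.085,.005))[0]))<60]
        if q: dp.append((s,np.array(q[0]["pixel"]))); print(c,q[0]["score"],onz(s,q[0]["pixel"],.061).round(4))
    r=least_squares(lambda a:np.concatenate([proj(s,pt(a[0],.085,.005))[0]-p for s,p in dp]),[a0],loss="soft_l1")
    print("angle",r.x,r.fun.round(1)); return r.x[0]
E
python3 g.py; python3 -c "
from door import *
a=ang()
for k in np.r_[a,1.7:-.1:-.2]: print(round(k,2),*[pt(k,.075,o)[:2].round(4) for o in(.04,.016,.005)])
print(get_obs()['tool_pos'])"
```

```text
27.85 [0.4832 0.1003 0.17  ] [ 0.49 -0.33  0.19]
wrist crate_mid 0.91 [434.2  87.2] [ 0.0684 -0.0018  0.05  ]
wrist crate_rear 0.77 [416.5 170.1] [ 0.0054 -0.0007  0.018 ]
wrist crate 0.66 [423.2  98. ] [ 0.0642 -0.0025  0.018 ]
side crate_mid 0.76 [312.5 279.6] [0.0652 0.0003 0.05  ]
side crate_rear 0.78 [313.  276.2] [ 0.0174 -0.0009  0.018 ]
side crate 0.86 [311.4 285.5] [ 0.0533 -0.0033  0.018 ]
scene crate_mid 0.61 [382.3 272.3] [ 0.0685 -0.0029  0.05  ]
scene crate_rear 0.56 [356.7 273.6] [ 0.0093 -0.0025  0.018 ]
scene crate 0.76 [381.7 280.1] [0.0687 0.0024 0.018 ]
rear x,y,z,pitch [ 0.0067 -0.0015  0.0189 -0.0004] 1.1670278622985946
scene 0.9 [0.4716 0.0572 0.061 ]
side 0.75 [0.4613 0.0687 0.061 ]
wrist 0.64 [0.4708 0.0535 0.061 ]
angle [1.9274958] [ 0.5 -0.1 -3.1 -2.7  0.2 -5.2]
1.93 [0.4395 0.077 ] [0.4627 0.0705] [0.4733 0.0676]
1.7 [0.4549 0.0653] [0.4789 0.0643] [0.4899 0.0638]
1.5 [0.4704 0.0582] [0.4941 0.062 ] [0.5049 0.0637]
1.3 [0.4869 0.0543] [0.5094 0.0627] [0.5197 0.0665]
1.1 [0.5038 0.0537] [0.5242 0.0664] [0.5335 0.0722]
0.9 [0.5206 0.0566] [0.538 0.073] [0.546  0.0806]
0.7 [0.5364 0.0627] [0.5502 0.0823] [0.5566 0.0913]
0.5 [0.5507 0.0718] [0.5604 0.0937] [0.5648 0.1038]
0.3 [0.5629 0.0835] [0.568 0.107] [0.5704 0.1177]
0.1 [0.5726 0.0975] [0.5729 0.1215] [0.5731 0.1325]
[0.48207115 0.09914505 0.16799629]
```

Crate still seated (rear at +7 mm). Door at 1.93 rad. Going to the door's outer side, then down.

Call:
apply_moves(
  commands=[
    [0, 0, 0, -0.03, -0.012, 0, 0],
    [0, 0, 0, -0.058, -0.023, 0, 0],
    [0, 0, 0, -0.058, -0.023, -0.04, 0],
    [0, 0, 0, -0.058, -0.023, -0.08, 0],
    [0, 0, 0, -0.058, -0.023, -0.112, 0],
  ],
)

```text
time: 29.3
tool_pos: [0.4233, 0.076, 0.0545]
ee_rot: [3.142, 0.0, 1.65]
wrist_force: [-0.4, -0.6, -0.6]
width: 0.0002
finger_force: 0.0
```

Call:
apply_moves(
  commands=[
    [0, 0, 0, 0.012, -0.002, 0, 0],
    [0, 0, 0, 0.024, -0.004, 0, 0],
    [0, 0, 0, 0.038, -0.007, 0, 0],
    [0, 0, 0, 0.046, -0.01, 0, 0],
    [0, 0, 0, 0.054, -0.013, 0, 0],
  ],
)

```text
time: 29.8
tool_pos: [0.4807, 0.0629, 0.0581]
ee_rot: [3.138, 0.0, 1.65]
wrist_force: [-1.1, 0.0, 0.4]
width: 0.0003
finger_force: 0.3
```

Call:
apply_moves(
  commands=[
    [0, 0, 0, 0.008, -0.001, 0, 0],
    [0, 0, 0, 0.015, -0.002, 0, 0],
    [0, 0, 0, 0.023, -0.002, 0, 0],
    [0, 0, 0, 0.03, -0.001, 0, 0],
    [0, 0, 0, 0.038, 0, 0, 0],
  ],
)

```text
time: 30.3
tool_pos: [0.5163, 0.0633, 0.0558]
ee_rot: [-3.141, -0.0, 1.65]
wrist_force: [-0.8, 0.0, -0.1]
width: 0.0003
finger_force: 0.3
```

Call:
apply_moves(
  commands=[
    [0, 0, 0, 0.007, 0.002, 0, 0],
    [0, 0, 0, 0.014, 0.005, 0, 0],
    [0, 0, 0, 0.021, 0.009, 0, 0],
    [0, 0, 0, 0.027, 0.013, 0, 0],
    [0, 0, 0, 0.033, 0.018, 0, 0],
  ],
)

```text
time: 30.8
tool_pos: [0.5496, 0.0815, 0.056]
ee_rot: [3.142, 0.0, 1.65]
wrist_force: [-1.1, 0.2, -0.1]
width: 0.0006
finger_force: 0.3
```

```bash
python3 -c "
from door import *
o=get_obs();print(o['tool_pos'].round(4),o['wrist_force'].round(2))
for a in (.8,.4): ang(a0=a)"
```

```text
[0.5496 0.0815 0.056 ] [-1.06  0.2  -0.15]
scene 0.67 [0.558  0.0922 0.061 ]
side 0.67 [0.5638 0.0951 0.061 ]
wrist 0.72 [0.5688 0.089  0.061 ]
angle [0.6413473] [-3.   2.2 -1.2 -1.4 -2.  -1.1]
scene 0.97 [0.5671 0.0954 0.061 ]
side 0.88 [0.5615 0.1017 0.061 ]
wrist 0.8 [0.5699 0.0884 0.061 ]
angle [0.62696266] [-2.1 -0.4 -2.  -2.8 -2.4 -4.2]
```

Call:
apply_moves(
  commands=[
    [0, 0, 0, 0.005, 0.006, 0, 0],
    [0, 0, 0, 0.01, 0.012, 0, 0],
    [0, 0, 0, 0.014, 0.018, 0, 0],
    [0, 0, 0, 0.018, 0.025, 0, 0],
    [0, 0, 0, 0.02, 0.031, 0, 0],
  ],
)

```text
time: 31.9
tool_pos: [0.5696, 0.1129, 0.0559]
ee_rot: [3.141, -0.0, 1.65]
wrist_force: [-0.1, -0.8, 0.2]
width: 0.0004
finger_force: 0.3
```

Call:
apply_moves(
  commands=[
    [0, 0, 0, 0.001, 0.004, 0, 0],
    [0, 0, 0, 0.002, 0.008, 0, 0],
    [0, 0, 0, 0.003, 0.012, 0, 0],
    [0, 0, 0, 0.003, 0.015, 0, 0],
    [0, 0, 0, 0.003, 0.017, 0, 0],
  ],
)

```text
time: 32.4
tool_pos: [0.5722, 0.1293, 0.056]
ee_rot: [3.141, 0.0, 1.65]
wrist_force: [0.0, -0.3, 0.3]
width: 0.0002
finger_force: 0.3
```

Call:
apply_moves(
  commands=[
    [0, 0, 0, 0, 0.0005, 0, 0],
    [0, 0, 0, 0, 0.001, 0, 0],
    [0, 0, 0, 0, 0.0015, 0, 0],
    [0, 0, 0, 0, 0.002, 0, 0],
    [0, 0, 0, 0, 0.002, 0, 0],
  ],
)

```text
time: 32.9
tool_pos: [0.5722, 0.1294, 0.0561]
ee_rot: [-3.142, 0.003, 1.649]
wrist_force: [0.1, -5.2, 0.4]
width: 0.0006
finger_force: 2.9
```

The door meets its stop (5 N, no further motion). Backing off and checking.

Call:
apply_moves(
  commands=[
    [0, 0, 0, 0, -0.003, 0, 0],
    [0, 0, 0, 0, -0.01, 0, 0],
    [0, 0, 0, 0.002, -0.03, 0.01, 0],
    [0, 0, 0, 0.003, -0.04, 0.05, 0],
    [0, 0, 0, 0.004, -0.05, 0.09, 0],
  ],
)

```text
time: 33.4
tool_pos: [0.5749, 0.0808, 0.1455]
ee_rot: [-3.138, -0.001, 1.65]
wrist_force: [0.3, -1.0, 0.7]
width: 0.0005
finger_force: 0.0
```

Call:
apply_moves(
  commands=[
    [0, 0, 0, 0, -0.02, 0.03, 0],
    [0, 0, 0, 0, -0.04, 0.06, 0],
    [0, 0, 0, 0, -0.06, 0.08, 0],
    [0, 0, 0, 0, -0.08, 0.09, 0],
    [0, 0, 0, 0, -0.08, 0.09, 0],
  ],
)

```text
time: 33.9
tool_pos: [0.577, -0.0007, 0.2384]
ee_rot: [3.137, 0.001, 1.647]
wrist_force: [0.0, 0.0, -0.6]
width: 0.0005
finger_force: 0.0
```

```bash
python3 -c "
from door import *
ang(a0=.05)"; python3 g.py; python3 - <<'E'
from h import *
b=snapshot("wrist")["pixels"][:330]
c=snapshot("scene")["pixels"][200:330,280:500];a=snapshot("side")["pixels"][200:330,240:420]
cv=np.zeros((600,800,3),np.uint8);cv[:300]=cv2.resize(b,(800,300)) if 0 else 0
cv[:300,:400]=cv2.resize(a,(400,300));cv[300:,:400]=cv2.resize(b,(400,300));cv[:300,400:]=cv2.resize(c,(400,300));cv[300:,400:]=cv2.resize(b[:180,200:440],(400,300))
save({"pixels":cv},"end.png")
E
```

```text
scene 0.6 [0.5827 0.145  0.061 ]
side 0.62 [0.5754 0.1306 0.061 ]
wrist 0.91 [0.5856 0.1396 0.061 ]
angle [0.01557541] [-2.3 -0.7 -3.4  1.9 -2.7 -0.2]
34.2 [0.5755 0.0022 0.2347] [-0.49  0.08 -0.4 ]
wrist crate_rear 0.74 [322.5  53.9] [ 0.0053 -0.0023  0.018 ]
side crate_mid 0.62 [312.3 279.2] [ 0.0637 -0.0003  0.05  ]
side crate_rear 0.83 [312.4 276. ] [ 0.0167 -0.0026  0.018 ]
scene crate_mid 0.9 [383.3 276.3] [ 0.0743 -0.0134  0.05  ]
scene crate_rear 0.55 [357.1 275. ] [ 0.0117 -0.0062  0.018 ]
scene crate 0.97 [377.7 284.4] [ 0.0645 -0.0137  0.018 ]
rear x,y,z,pitch [ 0.0072 -0.0024  0.0095 -0.0004] 1.0496829576551134
```

View pics/end.png

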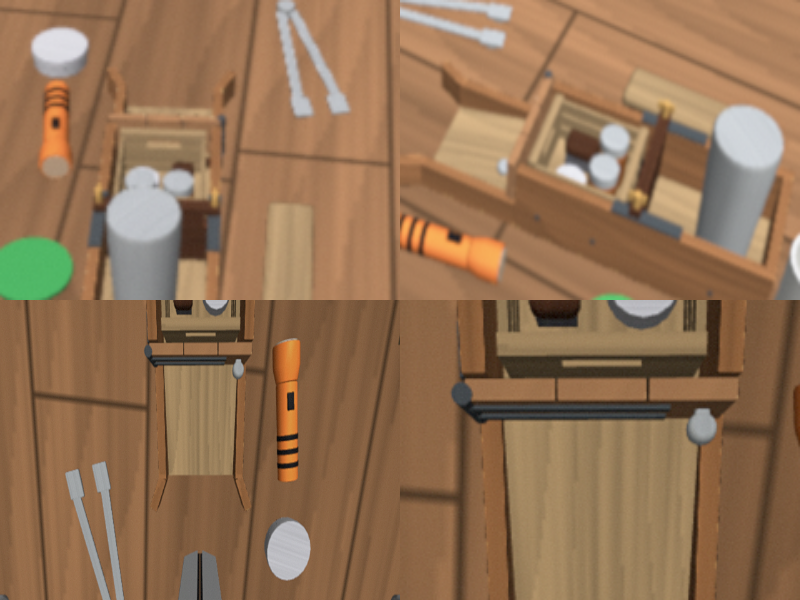

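The final view shows the door square across the mouth (row 390 of the lower-right panel) with the crate behind it against the rail, and the bystanders where they were. Handing in.

```bash
python3 -c "
from bench import *
print(close_job())"
```

```text
the job is handed in; nothing more can be done
None
```

The crate sits behind the lip, pressed against the buffers with about 10 N at the wrist; the door is shut, the bystanders look undisturbed, and the job was handed in at about 34 s.

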